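Set the spacer and hold the plate flush for tacking

ROBOT

A 6-joint arm with a two-finger parallel gripper is mounted at the origin on a cart in front of the work surface, level with it; the furniture and walls round the work are solid. World frame = base frame: x ahead of the robot, y to its left, z up, the work surface at z = 0. Lengths are in m, angles in rad, forces in N, time in s.
With the tool pointing down it reaches from about 0.375 to 0.9 m from the base axis. Payload 3.1 kg.
Tool frame: the origin (TCP) lies between the finger pads; the fingertips stand 11 mm ahead of it and the grasp point (between the pads) lies 8 mm behind it; z points along the fingers, y is the line along which they close (so a half turn about z gives the same grasp; the last joint's range is limited). The gripper opens to 87 mm and grips with 3 to 60 N. Pads are 19 mm wide; open, the fingers measure 117 mm over their backs; the gripper's body (75 mm by 190 mm) begins 51 mm behind the grasp point.
Start: joints at [1.165, 0.527, 1.433, -0, 1.181, -0.178], TCP at [0.141, 0.609, 0.234] pointing down, gripper open.
Joint ranges: [-3.08, 3.08], [-0.75, 2.2], [0.22, 2.44], [-1.43, 4.57], [0, 2.65], [-2.85, 2.85]. Speed limits (rad/s): [2.79, 2.79, 3.14, 3.14, 3.14, 3.14].

INTERFACE

Orientations are given as a unit quaternion [x, y, z, w].
In Python, from rig import robot gives the robot as it stands.
- The arm moves only by the tool move_arm, never from a script. Its argument "moves" is text: rows parted by semicolons, each of 7 numbers parted by spaces: the shift along the tool's x, y, z in units of 100 mm (1.0 is 100 mm), then the turn, a rotation vector about the tool's x, y, z in units of 90 degrees (1.0 is 90 degrees), then the opening, from 0 (shut) to 1 (fully open). A call has 1 to 12 rows; each row is the pose to reach, as a shift and turn from the pose commanded when the call began, along the tool's axes at that moment; what a row does not reach only later rows make up. A row lasts 1/10 s, in which the tool goes at most 50 mm and 8.59 degrees, less where a joint would pass 70% of its speed; a pose out of reach is approached as far as the arm can. A call with a number of a shift or a turn outside -1 to 1 is refused whole. A call with a gripper value outside its range is refused whole. The fingers move at their own pace and stop on an object; "squeeze" is the grip in N (left out, the last holds). Time passes only in rows, so rows that repeat a pose let the fingers close. It gives the time, the measured TCP pose, the force, the opening and the grip force at its end, in the units of the state.
- robot.get_obs(): the state, without advancing time (a new reading comes with each control period).
- robot.camera(name): name is "scene" or "top"; returns a dict with "image" (400x640x3 uint8, red, green, blue), "intrinsics" (3x3 intrinsics, pixels), "extrinsics" (4x4, takes a point from world to camera coordinates). Camera axes: x right, y up, looking along -z (the intrinsics and any distortion apply to the point x, -y, -z); pixel columns grow to the right and rows downward; lengths in m; the calibration is good to about 2 mm. A picture is of the moment at which its call begins. There is no depth.
- robot.hand_in(): hands the job in; it is judged then, once.
The state is a dict: "time": time; "q": joint angles; "joint_velocities": joint speeds; "joint_torque": joint torques, N m; "position": TCP position; "tool_rot": TCP orientation; "ft_force": force on the tool from outside, world axes, zero at the start; "moment": the same for the moment, N m; "grip_width": finger opening in m; "grip_force": force on a finger pad.
Only numpy, scipy, OpenCV 4.12 (cv2) and the standard library are available. Lean on these libraries where they do the work, as an engineer would, in place of code of your own. Each camera call takes 0.05 s, during which the arm holds its last target. There are 200 camera calls.

TASK

In the fit-up fixture the loose aluminium plate faces two stop blocks with a gap before each; stand the steel spacer upright on the fixture's base in the one gap that is wide enough for it, midway along that stop, and let go of it. Then, with the fingers against the plate's front edge, slide the plate home until it sits flush against both the spacer and the other stop with the spacer nipped tight, and finish while still holding the plate pressed there: do not back off. Leave the cup brush and the grease tin where they are.

Things in the scene. Friction and masses are not known exactly. Their poses are not given: they have to be found in the camera images.
- fixture: Fixed dark steel fit-up fixture on the table: base plate 200 (x) x 220 (y) x 10 mm; a back rail 20 mm thick, 170 mm long along y, stands on its +x end, its top 40 mm above the table, its inner face 80 mm from the origin in +x. Origin: centre of the base's underside (table height); x points from the open front to the rail (within about 0.25 rad of straight away from the robot), z up. The plate and both stops lie on the base.
- deep_stop: Fixed steel stop block screwed to the rail's inner face, 44 mm long along y, 26 mm high, reaching 26 mm out from the rail towards the plate; left or right half of the rail, centre 50 mm from the fixture's middle (varies from run to run). Axes as the fixture's. Origin: on the rail face at the middle of the block's length, at the height of the base's top; the face towards the plate is at its x = -26 mm. The gap before it is 4 to 12 mm at the start, too narrow for the spacer.
- shallow_stop: The other fixed stop block, on the other half of the rail: centre likewise 50 mm from the middle, 60 mm long along y, 26 mm high, but it reaches only 10 mm out from the rail (face at its x = -10 mm), 16 mm less than deep_stop. Origin and axes likewise. The gap before it is 20 to 28 mm at the start, the one wide enough for the spacer.
- plate: Loose flat aluminium plate with four holes, 100 (x) x 140 (y) x 20 (z) mm, about 0.7 kg, lying on the fixture's base, top 30 mm above the table, its x within 0.03 rad of the fixture's x. Origin: centre of its underside; front edge (where to push) at its x = -50 mm, edge facing the stops at x = +50 mm. Slides easily (1 to 5 N) on the oiled base. When flush, its origin is at x = +4 mm of the fixture.
- spacer: Loose steel spacer, about 0.16 kg, standing upright on the table left or right of the fixture: foot 16 (x) x 50 (y) x 26 mm high, on it a grip 16 (x) x 28 (y) mm that goes on up to 72 mm, with fine grooves. 16 mm thick throughout, just the difference between the two stops. Origin: centre of its underside; x is the thin direction, y the wide one, z up. Set it with its x along the fixture's x.
- cup_brush: Bystander: round cup brush, 66 mm across, 66 mm high, standing on the table on the other side of the fixture from the spacer. Origin: centre of its underside.
- grease_tin: Bystander: round flat tin, 65 mm across, 32 mm high, on the table left of the fixture. Origin: centre of its underside.
Things that resemble listed ones, but are neither listed nor needed, are in the scene too. Leave any orange look-alike of the spacer alone.

How it is judged:
By the outcome, as a careful person would: the job done as asked, in the order asked, and still so for the second after the job is handed in, while the arm keeps its last pose, push and grip.
It also fails if it takes over 59 s, if anything falls off the work surface, if the arm or the gripper's body presses on something with over 40 N, if the wrist force passes 120 N, or if a joint passes its speed limit or range.

## Working session

There is one attempt and no reset: what is moved stays moved. The work goes in short steps, Python scripts to look and compute and a tool call to move; the robot and the scene stay as the last step left them, time stands still between calls to the robot, and variables do not carry over. Pictures are saved under pics/ and viewed, at most 10 in all, crops included, and the job is handed in when it is done.

Besides the shell and the picture viewer there is one more tool, called by a JSON object that holds its "api" and its "payload". move_arm: Moves the arm, as the interface text tells. Shifts and turns lie within -1 to 1; 1 stands for 100 mm of shift or 90 degrees of turn. Its arguments: {"type":"object","properties":{"moves":{"type":"string"},"squeeze":{"type":"number"}},"required":["moves"]}

```bash
mkdir -p pics; ls; python3 - <<'E'
from rig import robot
import cv2
o=robot.get_obs()
for k in('time','q','position','tool_rot','ft_force','grip_width'):print(k,o[k])
for n in('scene','top'):
    c=robot.camera(n);cv2.imwrite(f'pics/{n}0.png',c['image'][:,:,::-1]);print(c['intrinsics'],c['extrinsics'],c.keys())
E
```

```text
pics
time 0.0
q [ 1.16453234e+00  5.28493949e-01  1.43390079e+00 -4.38039009e-06
  1.18138304e+00 -1.78512992e-01]
position [0.14081346 0.60820501 0.23255502]
tool_rot [ 1.13628643e-01  9.93522691e-01 -1.04677721e-03 -3.12981432e-04]
ft_force [ 0.19783689 -0.51205971  0.32337535]
grip_width 0.0873484977515574
[[480.6733393    0.         318.97381795]
 [  0.         480.6733393  202.96051115]
 [  0.           0.           1.        ]] [[ 0.5195606  -0.854313   -0.01435571 -0.28113598]
 [ 0.50089332  0.29092662  0.81514881 -0.3165615 ]
 [-0.69221577 -0.43070988  0.57907368 -0.75205057]
 [ 0.          0.          0.          1.        ]] dict_keys(['image', 'intrinsics', 'extrinsics'])
[[368.32656453   0.         320.74918535]
 [  0.         368.32656453 202.71311987]
 [  0.           0.           1.        ]] [[-0.02670913 -0.9991469   0.03149768  0.01396212]
 [ 0.99477439 -0.02345978  0.0993658  -0.57706708]
 [-0.0985421   0.03398705  0.99455233 -0.90143086]
 [ 0.          0.          0.          1.        ]] dict_keys(['image', 'intrinsics', 'extrinsics'])
```

View pics/scene0.png

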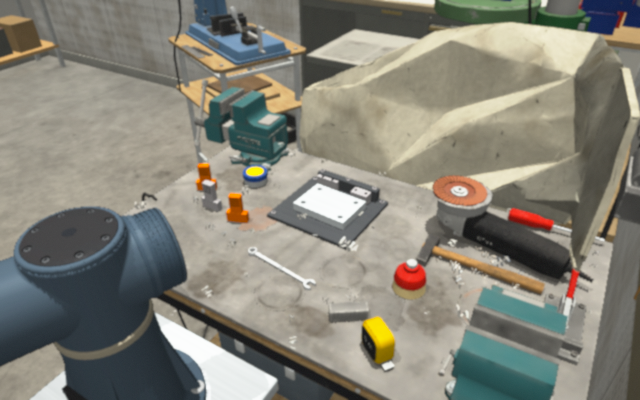

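View pics/top0.png

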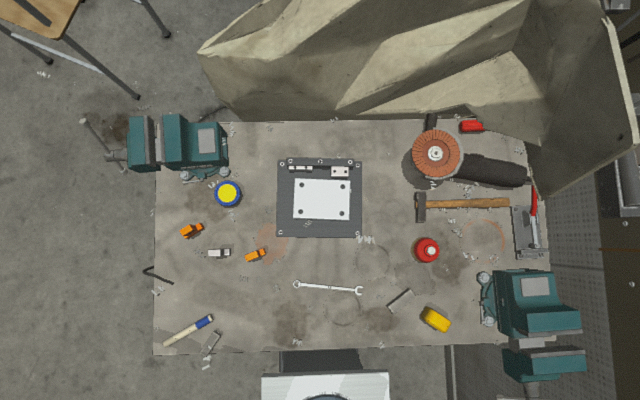

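Scene: grey spacer at about (210,195) between orange look-alikes (205,177) and (237,208). Top: spacer (219,253), oranges (192,230) and (257,255), fixture centre (319,198), plate (322,200), brush (427,250), tin (228,193). 

Candidates for the spacer: the grey upright at top (219,253), the oranges at (192,230) and (257,255), the grey angle at (400,300), and a grey piece at (212,340). I choose the grey upright at (219,253) and check it in a close crop.

```bash
python3 - <<'E'
import cv2,numpy as np
t=cv2.imread('pics/top0.png');s=cv2.imread('pics/scene0.png')
a=cv2.resize(t[150:245,265:375],None,fx=5,fy=5,interpolation=cv2.INTER_CUBIC)
b=cv2.resize(t[215:275,170:280],None,fx=5,fy=5,interpolation=cv2.INTER_CUBIC)
print(a.shape,b.shape)
cv2.imwrite('pics/fix.png',a)
c=cv2.resize(s[155:235,185:265],None,fx=3.75,fy=3.75,interpolation=cv2.INTER_CUBIC)
b=np.hstack([cv2.resize(b,(500,273)),cv2.resize(c,(273,273))])
cv2.imwrite('pics/sp.png',b)
cv2.imwrite('pics/fixs.png',cv2.resize(s[160:255,260:395],None,fx=5.5,fy=5.5,interpolation=cv2.INTER_CUBIC))
E
```

```text
(475, 550, 3) (300, 550, 3)
```

View pics/fix.png

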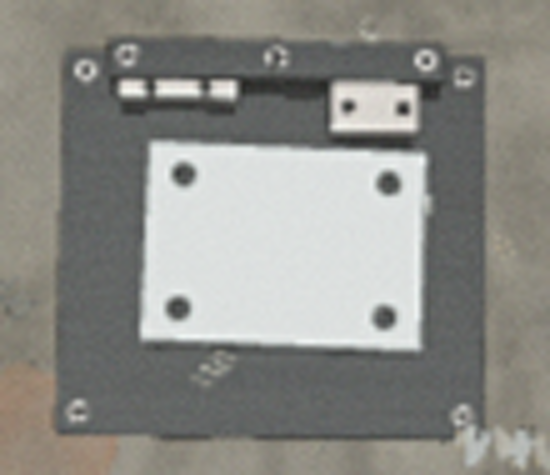

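View pics/sp.png

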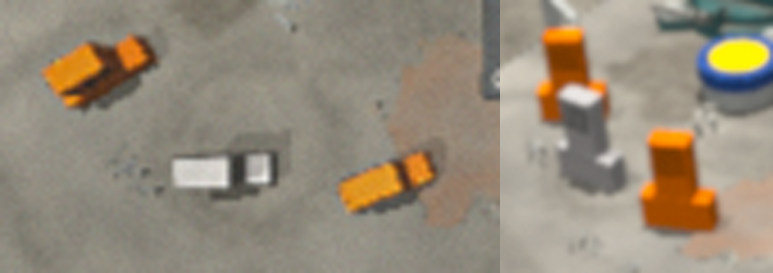

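View pics/fixs.png

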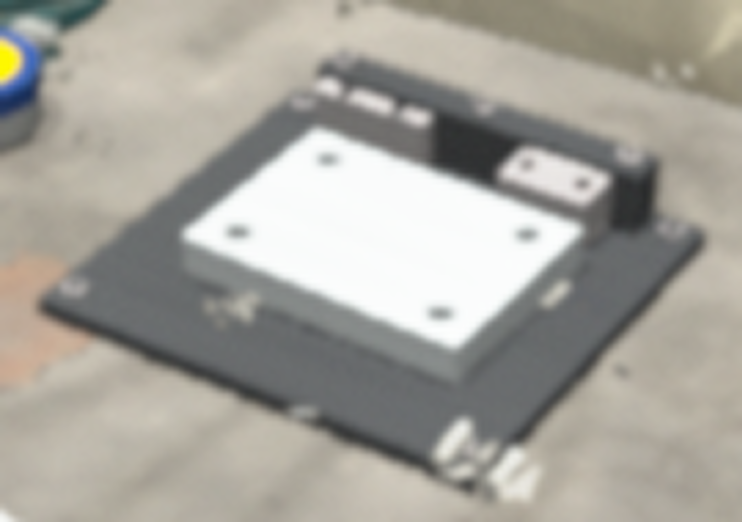

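Spacer crop: the grey stepped upright (grip top near top px (214,253), foot end at (227,252)) matches the description; the two orange ones are look-alikes. Fixture crop: the shallow stop is on the left (+y) at top px (301,168), with the wide gap; the deep stop is on the right at (340,171).

```bash
cat > h.py <<'E'
import numpy as np,cv2
from rig import robot
def ray(c,px,z):
    K,E=c['intrinsics'],c['extrinsics'];px=np.atleast_2d(px).astype(float)
    d=np.c_[(px[:,0]-K[0,2])/K[0,0],-(px[:,1]-K[1,2])/K[1,1],-np.ones(len(px))]@E[:3,:3]
    o=-E[:3,:3].T@E[:3,3]
    return (o+d*((z-o[2])/d[:,2])[:,None])[:,:2]
def blob(im,box,f,S=8):
    "largest contour of mask f in the box (x0,y0,x1,y1), full-image pixels, subpixel by upscaling"
    x0,y0,x1,y1=box
    u=cv2.resize(im[y0:y1,x0:x1],None,fx=S,fy=S,interpolation=cv2.INTER_CUBIC).astype(int)
    m=cv2.morphologyEx(f(u).astype(np.uint8),cv2.MORPH_OPEN,np.ones((5,5)))
    k=max(cv2.findContours(m,cv2.RETR_EXTERNAL,cv2.CHAIN_APPROX_NONE)[0],key=cv2.contourArea)[:,0]
    return (k+.5)/S-.5+[x0,y0]
def rect(c,box,f,z):
    r=cv2.minAreaRect((ray(c,blob(c['image'],box,f),z)*1000).astype(np.float32))
    (x,y),(w,h),a=r
    if w<h: w,h,a=h,w,a+90   # w long side; a long-axis angle in world
    a=(a-90+90)%180-90       # deviation of long axis from world y
    return np.round([x,y,w,h,a,np.radians(a)],3)
E
python3 - <<'E'
from h import *
T=robot.camera('top');S=robot.camera('scene')
g=lambda v:(lambda u:(u.mean(2)>v))
print('plate T',rect(T,(285,172,360,228),g(170),.03))
print('base T',rect(T,(268,150,372,246),lambda u:(u.mean(2)<112),.01))
print('deep T',rect(T,(328,163,352,179),g(140),.036))
print('shal T',rect(T,(286,163,316,173),g(140),.036))
print('grip T',rect(T,(200,243,219,262),g(165),.072))
print('foot T',rect(T,(217,243,232,262),g(165),.026))
print('plate S',rect(S,(290,180,370,232),g(215),.03))
for b in [(185,165,235,235)]:
    im=S['image'][b[1]:b[3],b[0]:b[2]]; 
print(S['image'][180:215:2,200:222:2].mean(2).astype(int))
print(T['image'][245:262,205:234].mean(2).astype(int))
E
```

```text
plate T [ 5.87440e+02 -3.25200e+00  1.42544e+02  1.00375e+02 -3.80300e+00
 -6.60000e-02]
base T [ 5.94020e+02  3.10000e+00  2.21239e+02  2.09948e+02 -2.01100e+00
 -3.50000e-02]
deep T [ 6.56332e+02 -4.95920e+01  4.48160e+01  2.59650e+01 -1.21700e+00
 -2.10000e-02]
shal T [ 6.67813e+02  4.92010e+01  2.33170e+01  8.96500e+00 -1.18200e+00
 -2.10000e-02]
grip T [4.60916e+02 2.57475e+02 2.50790e+01 1.43670e+01 3.80000e-02 1.00000e-03]
foot T [460.895 236.31   14.444  11.089  88.423   1.543]
plate S [ 5.88402e+02  5.36000e-01  1.42289e+02  1.02387e+02 -4.03100e+00
 -7.00000e-02]
[[ 93  93 169 198 180 140 141 127 148 171 167]
 [ 85 160 223 230 229 227 215 170 123 171 175]
 [ 76 110 153 193 221 225 192 117 102 168 176]
 [ 75  92  88  90 118 136 106  90  94 161 166]
 [ 75  85  86  80  83  90  95  91 109 154 164]
 [ 97  95  87  81  85  86  94  94 137 168 175]
 [152 147 109  89  84  86  96  94 146 177 175]
 [179 177 135 110 102 100  99  93 127 169 171]
 [177 197 172 110 110 109 102  94 118 170 175]
 [165 166 150 109 110 111 105  96 128 181 180]
 [159 123 106 108 109 114 114 148 187 197 172]
 [1
[... 1684 characters left out ...]
136 132 128 139 137 124 122 129 127  94  77  79
   80  78  80  82 115 128 128 131 141 141 144]
 [111 124 126 127 121 122 114 118 106 115 115  84  72  74  80  76  77  83
   82  83  85  90 128 143 140 140 143 142 138]
 [127 127 125 120 123 127 127 117 116 117 117  88  78  79  82  84  86  88
  115 126 128 125 139 142 142 141 140 135 137]
 [133 128 127 122 122 128 128 125 120 116 114 115 119 127 125 124 125 126
  134 138 138 137 141 140 137 139 139 132 130]
 [133 130 128 120 124 122 125 122 120 118 116 112 125 129 129 131 128 135
  133 136 133 140 136 136 134 133 136 132 131]
 [134 134 132 127 128 127 127 127 122 125 116 119 120 122 121 124 127 128
  132 130 133 135 134 135 130 129 131 130 128]]
```

```bash
cat >> h.py <<'E'
from scipy.spatial.transform import Rotation as R
def delta(target,heading):
    "row numbers from measured pose to target (m) with tool y at heading (rad), tool down"
    o=robot.get_obs();A=R.from_quat(o['tool_rot'])
    x=np.array([np.sin(heading),-np.cos(heading),0]);y=np.array([np.cos(heading),np.sin(heading),0])
    x=np.cross(y,[0,0,-1.]);B=R.from_matrix(np.c_[x,y,[0,0,-1.]])
    s=A.inv().apply(np.array(target)-o['position'])*10
    return np.round(s,3),np.round((A.inv()*B).as_rotvec()/(np.pi/2),3)
def edge(c,box,f,z,axis,side):
    "line fit through one side of a blob: axis 1 -> bottom(+1)/top(-1), axis 0 -> right/left; returns world point, angle"
    k=blob(c['image'],box,f);i=1-axis
    lo,hi=np.percentile(k[:,i],[12,88]);k=k[(k[:,i]>lo)&(k[:,i]<hi)]
    m=np.median(k[:,axis]);k=k[(k[:,axis]-m)*side>0] if abs(np.ptp(k[:,axis]))>2 else k
    w=(ray(c,k,z)*1000).astype(np.float32)
    v=cv2.fitLine(w,cv2.DIST_HUBER,0,.01,.01).ravel()
    return np.round([v[2],v[3],np.degrees(np.arctan2(v[1],v[0]))%180],2)
E
python3 - <<'E'
from h import *
T=robot.camera('top')
g=lambda v:(lambda u:(u.mean(2)>v))
dark=lambda u:(u.mean(2)<112)
print('grip',rect(T,(200,243,222,262),g(160),.072))
B=(268,150,372,246)
for n,a,s in(('front',1,1),('left',0,-1),('right',0,1)):print('base',n,edge(T,B,dark,.01,a,s))
P=(285,172,360,228)
print('plate back',edge(T,P,g(170),.03,1,-1),'front',edge(T,P,g(170),.03,1,1))
print('shal crop');print(T['image'][164:176,286:317:2].mean(2).astype(int))
print('deep face',edge(T,(328,163,352,179),g(150),.036,1,1))
for b in [(287,165,294,172),(294,165,306,172),(306,165,316,172)]:
    print('shal face',edge(T,b,g(130),.036,1,1),rect(T,b,g(130),.036))
# corner screws
print('screws',ray(T,np.array([[86,70],[464,75],[78,410],[462,415]])/5-.4+[265,150],.01)*1000)
print(delta([.461,.256,.16],0.))
E
```

```text
grip [4.60876e+02 2.56305e+02 2.79900e+01 1.49260e+01 2.10000e-02 0.00000e+00]
base front [491.39   8.11  87.59]
base left [600.96 111.2  178.58]
base right [ 587.23 -106.05  178.46]
plate back [637.5    0.98  86.38] front [537.61  -2.53  86.32]
shal crop
[[ 84  90  82  89  92  92  89  89  95  97 102  92  96 101 101 106]
 [ 86  62 100  90  67  94  96 101  81  77  65  79  77  62  70  68]
 [ 94  89 203 201  94 181 198 193 196 164  85 197 195 119  45  51]
 [ 96 109 225 226  90 174 223 223 223 175  69 216 221 132  46  49]
 [ 94 117 234 234 134 198 228 228 231 220 123 228 231 134  59  66]
 [ 94  87 137 135  92 120 134 135 135 138 100 156 167 112  89  91]
 [ 97  90  64  70  69  69  63  70  68  72  71  84  94  85  91 100]
 [ 96  97  62  56  64  65  64  63  64  56  60  62  60  86  97  99]
 [ 98  98  63  64  84  88  95  97  90  96  73  62  64  91 101 100]
 [101 101  91  95 101 100 102 103  99  97  96  90  95 100 102 100]
 [ 96 102  98  99  99 101 102  98  96  99 100  97  97  94  96  94]
 [ 96  97  98  95  98  96  95  95  96  98 102  98  96  94  99  99]]
deep face [643.66 -50.09  88.78]
shal face [663.81  72.49  85.85] [ 6.68136e+02  7.28150e+01  1.32190e+01  9.28000e+00 -1.16500e+00
 -2.00000e-02]
shal face [663.24  46.62  88.48] [ 6.67784e+02  4.90060e+01  2.36770e+01  9.34000e+00 -2.37000e+00
 -4.10000e-02]
shal face [662.02  27.48  81.4 ] [ 6.66567e+02  2.66760e+01  1.42010e+01  1.05790e+01 -1.39500e+00
 -2.40000e-02]
screws [[683.39240394  97.15057691]
 [676.77299371 -99.56513087]
 [507.60500408 104.06946439]
 [499.9378692  -92.05118358]]
(array([-3.914, -2.711,  0.733]), array([-0.001,  0.   ,  0.855]))
```

Fixture origin ≈ (591.5, 2.7) mm with yaw −0.038. The gap at the shallow stop is 22.7 mm, so the spacer target is (652, 50.4). The spacer is at (460.9, 256.3) with yaw ≈ 0. Moving.

{"api": "move_arm", "payload": {"moves": "-0.4 -0.27 0 0 0 0 1; -0.8 -0.54 0 0 0 0 1; -1 -0.7 0 0 0 0 1", "squeeze": 25}}

```text
time: 0.55
position: [0.2243, 0.5158, 0.2333]
tool_rot: [0.114, 0.993, -0.001, 0.0]
ft_force: [-0.6, 0.6, -0.4]
grip_width: 0.0869
grip_force: 0.0
```

{"api": "move_arm", "payload": {"moves": "-0.4 -0.27 0 0 0 0 1; -0.8 -0.54 0 0 0 0 1; -1 -0.7 0 0 0 0 1"}}

```text
time: 0.85
position: [0.3064, 0.425, 0.2336]
tool_rot: [0.115, 0.993, -0.0, 0.0]
ft_force: [-0.5, 0.8, 0.5]
grip_width: 0.0873
grip_force: 0.0
```

{"api": "move_arm", "payload": {"moves": "-0.4 -0.27 0 0 0 0 1; -0.8 -0.54 0 0 0 0 1; -1 -0.7 0 0 0 0 1"}}

```text
time: 1.15
position: [0.3885, 0.3344, 0.2337]
tool_rot: [0.115, 0.993, 0.0, 0.001]
ft_force: [-0.3, 0.2, -0.3]
grip_width: 0.0872
grip_force: 0.0
```

{"api": "move_arm", "payload": {"moves": "-0.3 -0.2 0 0 0 0.095 1; -0.6 -0.4 0 0 0 0.19 1; -0.9 -0.61 0 0 0 0.285 1; -0.91 -0.61 0 0 0 0.38 1; -0.91 -0.61 0 0 0 0.475 1; -0.91 -0.61 0.2 0 0 0.57 1; -0.91 -0.61 0.4 0 0 0.665 1; -0.91 -0.61 0.6 0 0 0.76 1; -0.91 -0.61 0.73 0 0 0.855 1; -0.91 -0.61 0.73 0 0 0.855 1"}}

```text
time: 2.15
position: [0.4595, 0.2561, 0.1588]
tool_rot: [0.707, 0.707, -0.002, -0.001]
ft_force: [0.3, -0.1, 0.0]
grip_width: 0.0869
grip_force: 0.0
```

```bash
python3 - <<'E'
from h import *
o=robot.get_obs();print(o['time'],o['position'],o['ft_force']);print(delta([.461,.2563,.049],0.))
E
```

```text
2.15 [0.45949321 0.25606179 0.1588451 ] [ 0.28335426 -0.11595955  0.01513814]
(array([0.004, 0.02 , 1.098]), array([-0.003,  0.001,  0.   ]))
```

{"api": "move_arm", "payload": {"moves": "0 0.02 0.3 0 0 0 1; 0 0.02 0.6 0 0 0 1; 0 0.02 0.6 0 0 0 1"}}

```text
time: 2.45
position: [0.4608, 0.2558, 0.0983]
tool_rot: [0.706, 0.708, -0.003, -0.001]
ft_force: [0.3, -0.0, -0.5]
grip_width: 0.0869
grip_force: 0.0
```

{"api": "move_arm", "payload": {"moves": "0 0 0.25 0 0 0 1; 0 0 0.5 0 0 0 1; 0 0 0.5 0 0 0 1; 0 0 0.5 0 0 0 0.5; 0 0 0.5 0 0 0 0; 0 0 0.5 0 0 0 0; 0 0 0.5 0 0 0 0; 0 0 0.5 0 0 0 0; 0 0 0.5 0 0 0 0; 0 0 0.5 0 0 0 0; 0 0 0.5 0 0 0 0", "squeeze": 25}}

```text
time: 3.55
position: [0.4627, 0.2565, 0.0505]
tool_rot: [0.707, 0.707, -0.0, -0.0]
ft_force: [-0.1, 0.5, 0.3]
grip_width: 0.0309
grip_force: 0.0
```

{"api": "move_arm", "payload": {"moves": "0 0 0 0 0 0 0; 0 0 0 0 0 0 0; 0 0 0 0 0 0 0; 0 0 0 0 0 0 0; 0 0 0 0 0 0 0; 0 0 0 0 0 0 0", "squeeze": 30}}

```text
time: 4.15
position: [0.4626, 0.2565, 0.0504]
tool_rot: [0.707, 0.707, -0.0, -0.0]
ft_force: [-0.9, 0.5, -1.1]
grip_width: 0.0159
grip_force: 30.0
```

{"api": "move_arm", "payload": {"moves": "0 0 -0.1 0 0 0 0; 0 0 -0.3 0 0 0 0; 0 0 -0.6 0 0 0 0; 0 0 -0.9 0 0 0 0;  0 0 -0.9 0 0 0 0"}}

```text
time: 4.65
position: [0.4656, 0.2575, 0.1448]
tool_rot: [0.707, 0.707, 0.004, 0.002]
ft_force: [1.0, 1.1, -1.3]
grip_width: 0.0159
grip_force: 30.0
```

```bash
python3 - <<'E'
from h import *
o=robot.get_obs();print(o['time'],o['position'],o['ft_force'],o['grip_width'],o['grip_force']);print(delta([.652,.0504,.142],-.038))
t=robot.camera('top')['image'][:,:,::-1];s=robot.camera('scene')['image'][:,:,::-1]
cv2.imwrite('pics/held.png',np.hstack([cv2.resize(t[200:290,170:270],None,fx=4,fy=4),cv2.resize(s[130:220,180:280],None,fx=4,fy=4)]))
E
```

```text
4.65 [0.4656466  0.25751561 0.14477973] [ 1.01747992  1.11282239 -1.34474339] 0.01588539232575226 29.9964121542871
(array([-2.071,  1.863,  0.039]), array([ 0.006, -0.002,  0.024]))
```

View pics/held.png

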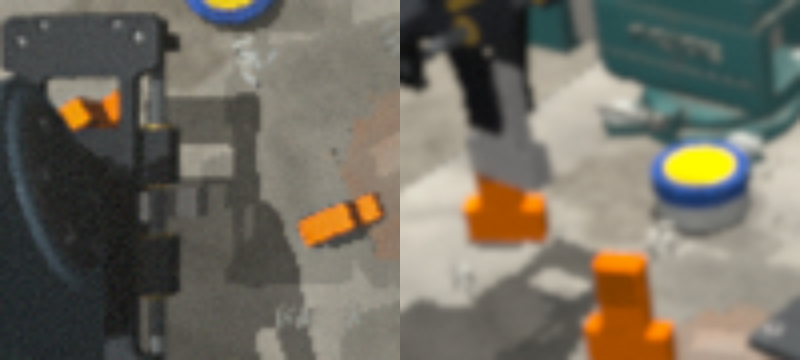

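The spacer is held and lifted. The oranges at crop (90,110) and (340,215) are untouched. Carrying to above the gap.

{"api": "move_arm", "payload": {"moves": "-0.3 0.27 0 0 0 0 0; -0.6 0.54 0 0 0 0 0; -0.9 0.81 0 0 0 0 0"}}

```text
time: 5.05
position: [0.5433, 0.1657, 0.139]
tool_rot: [0.707, 0.707, -0.001, -0.001]
ft_force: [0.8, -0.2, -1.5]
grip_width: 0.0158
grip_force: 30.0
```

{"api": "move_arm", "payload": {"moves": "-0.3 0.27 0 0 0 0 0; -0.6 0.54 0 0 0 0 0; -0.9 0.81 0 0 0 0.024 0; -0.9 0.81 0 0 0 0.024 0; -0.9 0.81 0 0 0 0.024 0; -0.9 0.81 0 0 0 0.024 0"}}

```text
time: 5.65
position: [0.6228, 0.0772, 0.139]
tool_rot: [0.72, 0.694, -0.001, -0.002]
ft_force: [-0.4, 0.1, -1.7]
grip_width: 0.0155
grip_force: 30.0
```

```bash
python3 - <<'E'
from h import *
o=robot.get_obs();print(o['time'],o['position'],o['tool_rot'],o['ft_force'],o['grip_width']);print(delta([.652,.0504,.100],-.038))
E
```

```text
5.65 [0.62277756 0.07718248 0.13900725] [ 0.72015602  0.69380859 -0.00139814 -0.0017296 ] [-0.40967971  0.08840791 -1.66483099] 0.015495089172472092
(array([-0.257,  0.304,  0.389]), array([-0.003, -0.   ,  0.   ]))
```

{"api": "move_arm", "payload": {"moves": "-0.26 0.3 0.1 0 0 0 0; -0.26 0.3 0.25 0 0 0 0; -0.26 0.3 0.39 0 0 0 0; -0.26 0.3 0.39 0 0 0 0; -0.26 0.3 0.39 0 0 0 0; -0.26 0.3 0.39 0 0 0 0"}}

```text
time: 6.25
position: [0.6535, 0.0503, 0.102]
tool_rot: [0.72, 0.694, 0.0, 0.0]
ft_force: [-0.2, -0.3, -1.2]
grip_width: 0.0158
grip_force: 30.0
```

```bash
python3 - <<'E'
from h import *
o=robot.get_obs();print(o['time'],o['position'],o['tool_rot'],o['ft_force'],o['grip_width']);print(delta([.652,.0504,.0605],-.038))
t=robot.camera('top')['image'][:,:,::-1];s=robot.camera('scene')['image'][:,:,::-1]
C=dict(interpolation=cv2.INTER_CUBIC)
cv2.imwrite('pics/hov.png',np.hstack([cv2.resize(t[150:230,280:340],(400,533),**C),cv2.resize(s[150:230,285:345],(400,533),**C)]))
E
```

```text
6.25 [0.65352355 0.05025864 0.1019956 ] [7.19937627e-01 6.94038758e-01 9.49205508e-05 7.30112181e-05] [-0.15265579 -0.31096837 -1.21965053] 0.015801364807393196
(array([ 0.001, -0.015,  0.415]), array([ 0.   , -0.   ,  0.001]))
```

View pics/hov.png

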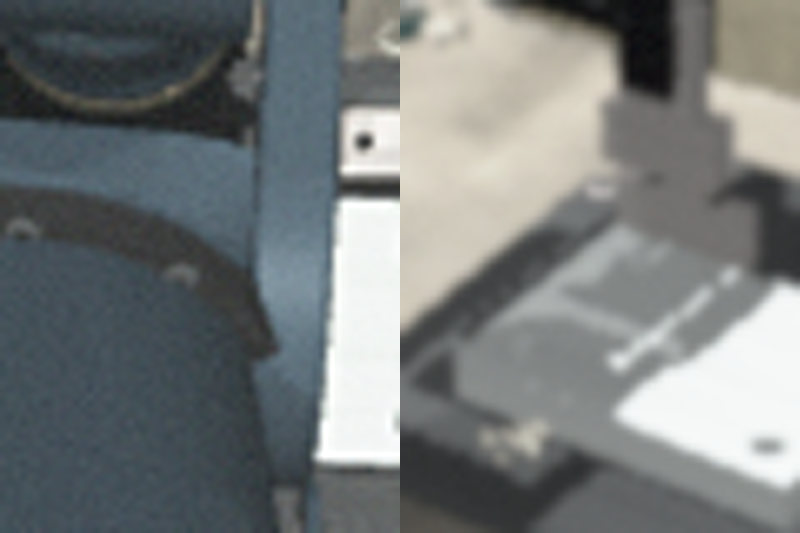

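Scene crop: the spacer's foot hangs above the gap, its lower-left foot corner at scene px (316,174). The arm hides it in the top view. I'll compare that corner with the arm's prediction.

```bash
python3 - <<'E'
from h import *
S=robot.camera('scene');o=robot.get_obs();p=o['position'];K,E=S['intrinsics'],S['extrinsics']
print(p)
a=-.038;M=np.array([[np.cos(a),-np.sin(a)],[np.sin(a),np.cos(a)]])
for n,x,y,h in(('BL',-8,25,0),('BM',-8,-25,0),('BR',8,-25,0),('TL',-8,25,26),('TM',-8,-25,26),('TR',8,-25,26)):
    w=np.r_[p[:2]+M@[x/1e3,y/1e3],p[2]-.0504+h/1e3]
    c=E[:3,:3]@w+E[:3,3];print(n,K[0,0]*c[0]/-c[2]+K[0,2],K[1,1]*-c[1]/-c[2]+K[1,2])
print(S['image'][160:182,311:339].mean(2).astype(int))
E
```

```text
[0.65409467 0.04973051 0.10240205]
BL 315.06005074310735 174.26944142136009
BM 331.9798329498873 180.0263394089701
BR 335.4265630274268 177.07145790349114
TL 314.85927755433613 165.32378818427003
TM 331.99392514097315 170.9796798205008
TR 335.48468816458455 168.07012921211717
[[191 195 198 202 203 193 147  75  23  17  18  17  20  16  32  64  93 107
  105 105 115 131 141 145 144 143 140 137]
 [195 199 204 207 208 198 151  77  27  18  20  15  19  20  33  65  96 107
  105 116 146 162 163 158 152 146 143 140]
 [198 203 206 210 210 200 155  88  45  32  24  20  19  22  34  72 100 107
  106 122 166 191 192 188 173 165 161 156]
 [203 206 208 209 207 192 155 112  83  62  48  39  31  25  39  74 101 107
  104 123 172 205 212 209 201 194 192 190]
 [208 209 210 205 192 172 148 123 104  92  84  75  62  51  58  84 106 109
  106 122 169 204 213 213 211 211 211 211]
 [211 211 210 198 172 147 131 120 109 106 105 100  94  87  89 102 110 109
  106 118 157 191 206 210 212 213 213 212]
 [212 213 210 194 160 130 120 114 111 109 109 110 110 107 109 111 114 110
  105 112 134 161 182 197 204 209 209 210]
 [21
[... 1051 characters left out ...]
189 180 171 168 165 159 147 137 131 122 106  92  90  99 108 112 111 112
  112 114 115 110 102  93  85  76  68  63]
 [178 165 164 160 152 150 141 129 124 117 108  98  93 102 108 109 106 109
  110 111 111 105  93  80  66  59  54  50]
 [155 148 169 175 171 164 143 126 120 117 111 111 109 111 112 111 107 107
  108 105 102  90  78  67  58  53  53  51]
 [131 129 149 161 162 152 133 122 119 117 115 113 113 114 115 113 113 112
  109 102  88  75  70  73  72  64  59  56]
 [118 117 122 125 125 122 119 119 120 117 114 113 113 113 113 111 113 115
  112 107  94  83  89  96  94  88  82  67]
 [117 116 116 114 110 108 110 117 120 118 116 113 114 114 113 112 112 112
  112 111 106 103 107 108 109 104  98  81]]
```

```bash
python3 - <<'E'
from h import *
S=robot.camera('scene');S['image']=cv2.imread('pics/scene0.png')[:,:,::-1]
g=lambda v:(lambda u:(u.mean(2)>v))
for v in(190,205,225):print('plate',rect(S,(290,178,370,232),g(v),.03))
for v in(150,165,180):print('deep',rect(S,(348,184,374,199),g(v),.036))
for v in(140,170):print('shal mid',rect(S,(322,175,333,182),g(v),.036))
E
```

```text
plate [ 5.88405e+02  6.53000e-01  1.44512e+02  1.05076e+02 -3.98500e+00
 -7.00000e-02]
plate [ 5.88467e+02  6.54000e-01  1.43212e+02  1.03472e+02 -4.01900e+00
 -7.00000e-02]
plate [ 5.88397e+02  4.92000e-01  1.41232e+02  1.01190e+02 -3.99100e+00
 -7.00000e-02]
deep [ 6.56806e+02 -4.78560e+01  4.66920e+01  3.06680e+01 -2.59500e+00
 -4.50000e-02]
deep [ 6.56815e+02 -4.77340e+01  4.52580e+01  2.87300e+01 -1.95200e+00
 -3.40000e-02]
deep [ 6.5698e+02 -4.7796e+01  4.4180e+01  2.7130e+01 -2.3120e+00 -4.0000e-02]
shal mid [ 6.68273e+02  5.15900e+01  3.73130e+01  1.54710e+01 -3.09900e+00
 -5.40000e-02]
shal mid [ 6.68649e+02  5.26640e+01  2.31050e+01  1.11220e+01 -4.62500e+00
 -8.10000e-02]
```

```bash
python3 - <<'E'
from h import *
P=[]
for i in range(8):
    robot.camera('top');P.append(robot.get_obs()['position'])
print(np.round(np.array(P)*1000,1),np.mean(P,0),robot.get_obs()['time'])
E
```

```text
[[654.1  49.6 102.2]
 [654.   49.5 102.1]
 [654.   49.4 101.9]
 [653.9  49.4 101.8]
 [653.8  49.4 101.7]
 [653.8  49.4 101.7]
 [653.8  49.4 101.6]
 [653.8  49.4 101.6]] [0.65389944 0.04941172 0.10183095] 6.85
```

{"api": "move_arm", "payload": {"moves": "0.017 -0.026 0 0 0 0 0; 0.017 -0.026 0.05 0 0 0 0; 0.017 -0.026 0.1 0 0 0 0; 0.017 -0.026 0.15 0 0 0 0; 0.017 -0.026 0.2 0 0 0 0; 0.017 -0.026 0.25 0 0 0 0; 0.017 -0.026 0.25 0 0 0 0; 0.017 -0.026 0.25 0 0 0 0"}}

```text
time: 7.65
position: [0.6512, 0.0512, 0.0763]
tool_rot: [0.72, 0.694, -0.0, -0.0]
ft_force: [-0.0, -0.3, -2.0]
grip_width: 0.0156
grip_force: 30.0
```

{"api": "move_arm", "payload": {"moves": "0 0 0.03 0 0 0 0; 0 0 0.06 0 0 0 0; 0 0 0.09 0 0 0 0; 0 0 0.12 0 0 0 0; 0 0 0.12 0 0 0 0; 0 0 0.12 0 0 0 0; 0 0 0.12 0 0 0 0; 0 0 0.12 0 0 0 0"}}

```text
time: 8.45
position: [0.6514, 0.0512, 0.0647]
tool_rot: [0.72, 0.694, 0.0, 0.0]
ft_force: [0.8, -0.0, -2.3]
grip_width: 0.0158
grip_force: 30.0
```

{"api": "move_arm", "payload": {"moves": "0 0 0.01 0 0 0 0; 0 0 0.02 0 0 0 0; 0 0 0.03 0 0 0 0; 0 0 0.04 0 0 0 0; 0 0 0.04 0 0 0 0; 0 0 0.04 0 0 0 0; 0 0 0.04 0 0 0 0"}}

```text
time: 9.15
position: [0.6513, 0.0512, 0.0605]
tool_rot: [0.72, 0.694, 0.0, -0.0]
ft_force: [-0.3, -1.0, 0.0]
grip_width: 0.0158
grip_force: 30.0
```

```bash
python3 - <<'E'
from h import *
for i in range(2):
    s=robot.camera('scene')['image'][:,:,::-1];o=robot.get_obs();print(o['position'],o['ft_force'],o['moment'])
C=dict(interpolation=cv2.INTER_CUBIC)
cv2.imwrite('pics/place.png',cv2.resize(s[150:220,290:380],(720,560),**C))
E
```

```text
[0.65124188 0.05123714 0.06052462] [ 0.39578368  0.2687762  -1.51296802] [-0.09065452  0.04506803  0.05195203]
[0.6512472  0.05122312 0.06054859] [ 0.0152078  -0.21524272 -2.29027867] [-0.09344046  0.06321444  0.00818089]
```

View pics/place.png

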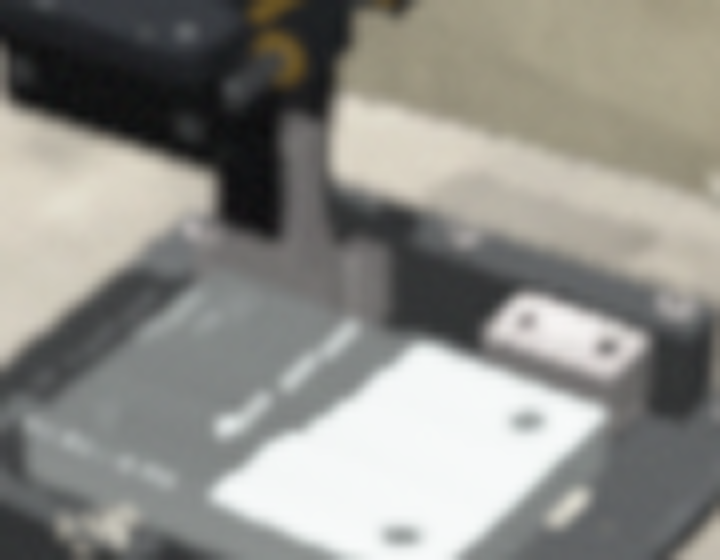

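The spacer's foot is in the gap behind the plate (scene px about (332,184)), not overlapping the plate. It has no contact with the base yet, so I lower until it touches.

{"api": "move_arm", "payload": {"moves": "0 0 0.005 0 0 0 0; 0 0 0.01 0 0 0 0; 0 0 0.01 0 0 0 0; 0 0 0.01 0 0 0 0"}}

```text
time: 9.65
position: [0.6513, 0.0511, 0.0604]
tool_rot: [0.72, 0.694, 0.0, 0.0]
ft_force: [-1.8, -0.0, 4.8]
grip_width: 0.0159
grip_force: 30.0
```

{"api": "move_arm", "payload": {"moves": "0 0 0 0 0 0 0.3; 0 0 0 0 0 0 0.4; 0 0 0 0 0 0 0.45; 0 0 0 0 0 0 0.45; 0 0 0 0 0 0 0.45; 0 0 0 0 0 0 0.45; 0 0 0 0 0 0 0.45"}}

```text
time: 10.35
position: [0.6513, 0.0512, 0.0595]
tool_rot: [0.72, 0.694, -0.0, -0.0]
ft_force: [-0.4, 0.1, 0.4]
grip_width: 0.0392
grip_force: 0.0
```

{"api": "move_arm", "payload": {"moves": "0 0 -0.1 0 0 0 0.45; 0 0 -0.3 0 0 0 0.45; 0 0 -0.6 0 0 0 0.45; 0 0 -0.9 0 0 0 0.45; 0 0 -0.9 0 0 0 0.45"}}

```text
time: 10.85
position: [0.6548, 0.0511, 0.1553]
tool_rot: [0.72, 0.694, 0.004, 0.004]
ft_force: [0.1, -0.4, 0.2]
grip_width: 0.0391
grip_force: 0.0
```

```bash
python3 - <<'E'
from h import *
o=robot.get_obs();print(o['time'],o['position'],o['ft_force'],o['grip_width'])
# front edge of plate mid: (537.6,-2.5)+(arm correction -0.8,+0.7); heading 90deg - .038
print(delta([.480,-.002,.12],np.pi/2-.038))
E
```

```text
10.85 [0.65478048 0.05107344 0.15525255] [ 0.10703414 -0.36609552  0.23226063] 0.03913383395340999
(array([-0.596, -1.73 ,  0.334]), array([ 0.005,  0.006, -1.   ]))
```

{"api": "move_arm", "payload": {"moves": "-0.1 -0.4 0 0 0 0 0.45; -0.2 -0.8 0 0 0 0 0.45; -0.2 -0.9 0 0 0 0 0.45"}}

```text
time: 11.15
position: [0.5544, 0.0347, 0.1488]
tool_rot: [0.721, 0.693, -0.003, -0.003]
ft_force: [0.5, -0.6, -0.9]
grip_width: 0.0392
grip_force: 0.0
```

{"api": "move_arm", "payload": {"moves": "-0.2 -0.3 0 0 0 -0.09 0.45; -0.3 -0.6 0 0 0 -0.18 0.45; -0.35 -0.7 0 0 0 -0.27 0.45; -0.35 -0.7 0 0 0 -0.36 0.45; -0.35 -0.7 0 0 0 -0.45 0.45; -0.35 -0.7 0 0 0 -0.54 0.45; -0.35 -0.7 0 0 0 -0.63 0.45; -0.35 -0.7 0 0 0 -0.72 0.45; -0.35 -0.7 0 0 0 -0.81 0.45; -0.35 -0.7 0 0 0 -0.9 0.45; -0.35 -0.7 0 0 0 -0.99 0.45; -0.35 -0.7 0 0 0 -1 0.45"}}

```text
time: 12.35
position: [0.4899, 0.0023, 0.1495]
tool_rot: [0.019, 1.0, -0.0, 0.0]
ft_force: [0.4, 0.0, 0.9]
grip_width: 0.0391
grip_force: 0.0
```

```bash
python3 - <<'E'
from h import *
T=robot.camera('top');S=robot.camera('scene');o=robot.get_obs();print(o['time'],o['position'],o['ft_force'],o['grip_width'])
print(delta([.512,.004,.028],np.pi/2-.038))
C=dict(interpolation=cv2.INTER_CUBIC)
f=lambda c,b:cv2.resize(c['image'][b[1]:b[3],b[0]:b[2],::-1],(400,400),**C)
cv2.imwrite('pics/after.png',np.hstack([f(T,(275,150,365,240)),f(S,(290,140,380,230))]))
E
```

```text
12.45 [0.48966477 0.00230496 0.14954591] [-0.05088785 -0.08558616 -0.12693048] 0.03878569978592432
(array([-0.222,  0.026,  1.216]), array([-0.   ,  0.   , -0.001]))
```

View pics/after.png

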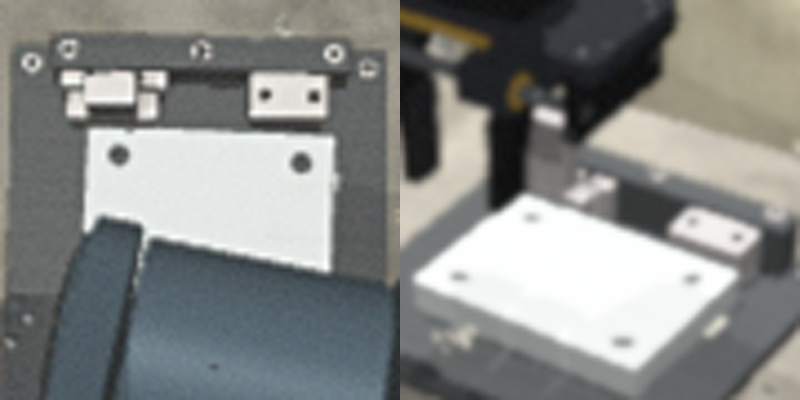

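After-release picture: the spacer stands free in the gap, its foot at top-crop x 65–158 against the stop's 60–166, so it is centred to within about 1 mm. A small gap to the plate remains. Next I lower in front of the plate.

{"api": "move_arm", "payload": {"moves": "-0.1 0.02 0.3 0 0 0 0.45; -0.2 0.02 0.6 0 0 0 0.45; -0.22 0.02 0.9 0 0 0 0.45; -0.22 0.02 0.9 0 0 0 0.45; -0.22 0.02 0.9 0 0 0 0.45; -0.22 0.02 0.9 0 0 0 0.45"}}

```text
time: 13.05
position: [0.512, 0.0034, 0.0607]
tool_rot: [0.019, 1.0, -0.0, 0.001]
ft_force: [-0.4, 0.4, 0.0]
grip_width: 0.039
grip_force: 0.0
```

{"api": "move_arm", "payload": {"moves": "0 0 0.1 0 0 0 0.45; 0 0 0.2 0 0 0 0.45; 0 0 0.31 0 0 0 0.45; 0 0 0.31 0 0 0 0.45; 0 0 0.31 0 0 0 0.45; 0 0 0.31 0 0 0 0.45; 0 0 0.31 0 0 0 0.45; 0 0 0.31 0 0 0 0.45"}}

```text
time: 13.85
position: [0.5116, 0.0034, 0.0288]
tool_rot: [0.019, 1.0, -0.0, 0.0]
ft_force: [-1.2, 0.1, 0.3]
grip_width: 0.0392
grip_force: 0.0
```

{"api": "move_arm", "payload": {"moves": "-0.03 0 0 0 0 0 0.45; -0.06 0 0 0 0 0 0.45; -0.09 0 0 0 0 0 0.45; -0.11 0 0 0 0 0 0.45; -0.13 0 0 0 0 0 0.45; -0.15 0 0 0 0 0 0.45; -0.17 0 0 0 0 0 0.45; -0.17 0 0 0 0 0 0.45"}}

```text
time: 14.65
position: [0.5282, 0.0029, 0.0284]
tool_rot: [0.019, 1.0, 0.0, -0.0]
ft_force: [-1.5, 1.0, -0.8]
grip_width: 0.0389
grip_force: 0.7
```

{"api": "move_arm", "payload": {"moves": "-0.01 0 0 0 0 0 0.45; -0.02 0 0 0 0 0 0.45; -0.03 0 0 0 0 0 0.45; -0.04 0 0 0 0 0 0.45; -0.04 0 0 0 0 0 0.45"}}

```text
time: 15.15
position: [0.5323, 0.0027, 0.0284]
tool_rot: [0.019, 1.0, 0.0, -0.0]
ft_force: [-2.6, -0.2, -1.3]
grip_width: 0.0392
grip_force: 1.1
```

Contact; the plate slides at about 2–3 N. I continue in small steps, watching the force.

{"api": "move_arm", "payload": {"moves": "-0.01 0 0 0 0 0 0.45; -0.02 0 0 0 0 0 0.45; -0.03 0 0 0 0 0 0.45; -0.03 0 0 0 0 0 0.45"}}

```text
time: 15.55
position: [0.5327, 0.0031, 0.0284]
tool_rot: [0.019, 1.0, 0.0, -0.003]
ft_force: [-7.9, 0.1, 2.5]
grip_width: 0.0393
grip_force: 3.2
```

{"api": "move_arm", "payload": {"moves": "-0.005 0 0 0 0 0 0.45; -0.01 0 0 0 0 0 0.45; -0.015 0 0 0 0 0 0.45; -0.015 0 0 0 0 0 0.45"}}

```text
time: 15.95
position: [0.5328, 0.0031, 0.0283]
tool_rot: [0.019, 1.0, 0.001, -0.004]
ft_force: [-8.3, 0.2, 4.2]
grip_width: 0.0393
grip_force: 4.2
```

```bash
python3 - <<'E'
from h import *
T=robot.camera('top');S=robot.camera('scene');o=robot.get_obs();print(o['time'],o['position'],o['ft_force'])
g=lambda v:(lambda u:(u.mean(2)>v))
print('plate S',rect(S,(290,175,375,232),g(205),.03))
C=dict(interpolation=cv2.INTER_CUBIC)
f=lambda c,b:cv2.resize(c['image'][b[1]:b[3],b[0]:b[2],::-1],(400,400),**C)
cv2.imwrite('pics/push.png',np.hstack([f(T,(280,150,360,230)),f(S,(295,160,375,240))]))
E
```

```text
16.05 [0.5327736  0.00311471 0.02827304] [-7.81628264 -0.90848972  4.63107458]
plate S [601.474 -56.905  89.441  26.47   87.747   1.531]
```

View pics/push.png

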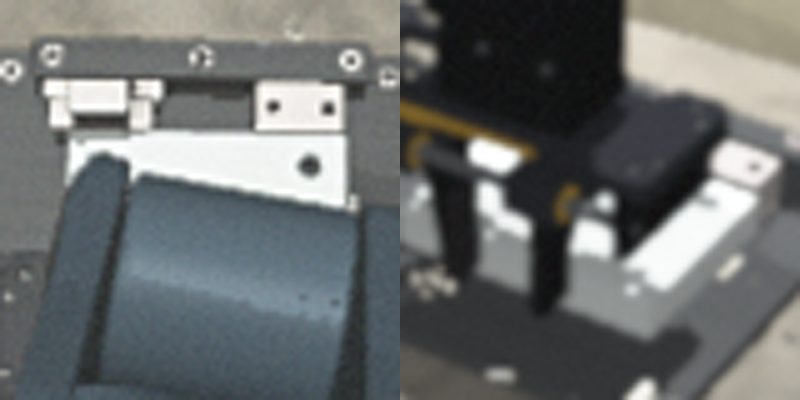

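Push picture: the plate's back edge meets the spacer foot (top-crop (50–160,128)) and the deep stop (255–345,132). I check numerically in the top view that it is flush.

```bash
python3 - <<'E'
from h import *
T=robot.camera('top');o=robot.get_obs();print(o['position'],o['ft_force'])
im=T['image'].mean(2)
pts=[]
for c in range(314,330):
    col=im[165:185,c];k=np.argmax(np.diff(col)>0) 
    r=np.where((col[:-1]<160)&(col[1:]>=160))[0][-1]
    pts.append((c,165+r+(160-col[r])/(col[r+1]-col[r])))
w=(ray(T,pts,.03)*1000).astype(np.float32)
v=cv2.fitLine(w,cv2.DIST_HUBER,0,.01,.01).ravel();print('plate edge',v[2],v[3],np.degrees(np.arctan2(v[1],v[0]))%180)
np.set_printoptions(linewidth=200)
print(im[164:182,288:352:4].astype(int))
E
```

```text
[0.53278592 0.00312233 0.02831092] [-9.01012959 -0.76511199  4.12082806]
plate edge 646.14526 -2.9949522 87.43072
[[109 101 107 107 110 108 115 123 117 116 115 113 111 110 112 112]
 [ 74 104  94  93  98  94  76  81  79  85  90 106 110 106 114 108]
 [109 233 236 233 236 228 139  52  54  60  60 177 182 173 126  80]
 [128 245 244 241 248 229 156  57  54  52  47 238 237 235 233 155]
 [133 244 239 236 246 228 159  70  74  67  64 243 242 241 242 174]
 [ 95 205 238 240 246 159 134 110 110  72  77 245 243 238 239 177]
 [102 230 242 243 249 208  98 113 111 110 104 244 229 237 202 178]
 [104 236 253 254 255 227  92 111 110 109 115 243 223 236 153 184]
 [111 238 152 154 153 223 100 113 113 112 116 242 239 234 154 181]
 [112 242  59  62  62 229 107 113 115 112 113 242 237 235 230 184]
 [108 250  57  56  65 240 103 105 111 108 106 244 241 238 240 183]
 [110 159  82  89  80 218 112 114 111 109 112 246 242 241 241 181]
 [113  80 151 154 133 162 213 211 172 180 175 164 158 160 155 129]
 [114  66 160 169 163 237 245 246 244 244 245 235 236 234 233 216]
 [116  63 169 244 243 245 244 244 245 246 245 245 246 246 245 239]
 [113 103 240 246 248 243 243 242 242 244 243 242 243 248 245 236]
 [117 110 249 152 252 243 243 243 242 243 243 243 242 241 247 236]
 [112 110 253  77 175 243 244 242 243 243 242 243 243 187 242 235]]
```

Flush within measurement: the edge is at x = 646.1 against the 645.5 expected, yaw −2.5°. Now I press firmly.

{"api": "move_arm", "payload": {"moves": "-0.02 0 0 0 0 0 0.45; -0.04 0 0 0 0 0 0.45; -0.05 0 0 0 0 0 0.45; -0.05 0 0 0 0 0 0.45; -0.05 0 0 0 0 0 0.45"}}

```text
time: 16.6
position: [0.5329, 0.0036, 0.0277]
tool_rot: [0.019, 1.0, 0.001, -0.01]
ft_force: [-13.6, -1.4, 5.7]
grip_width: 0.0395
grip_force: 7.3
```

{"api": "move_arm", "payload": {"moves": "-0.02 0 0 0 0 0 0.45; -0.04 0 -0.01 0 0 0 0.45; -0.06 0 -0.01 0 0 0 0.45; -0.06 0 -0.01 0 0 0 0.45; -0.06 0 -0.01 0 0 0 0.45; -0.06 0 -0.01 0 0 0 0.45; -0.06 0 -0.01 0 0 0 0.45; -0.06 0 -0.01 0 0 0 0.45"}}

```text
time: 17.4
position: [0.5331, 0.0038, 0.0276]
tool_rot: [0.018, 1.0, 0.002, -0.016]
ft_force: [-21.3, -3.0, 7.0]
grip_width: 0.0392
grip_force: 10.8
```

```bash
python3 - <<'E'
from h import *
for i in range(6):
    T=robot.camera('top');o=robot.get_obs()
    print(np.round(o['time'],2),np.round(o['position'],4),np.round(o['ft_force'],1),np.round(o['tool_rot'],3))
g=lambda v:(lambda u:(u.mean(2)>v))
np.set_printoptions(linewidth=200)
print(T['image'][164:182,288:352:4].mean(2).astype(int))
E
```

```text
17.45 [0.533  0.0038 0.0276] [-21.8  -3.8   7.7] [ 0.018  1.     0.002 -0.016]
17.5 [0.5331 0.0037 0.0277] [-21.3  -4.3   7.9] [ 0.018  1.     0.002 -0.016]
17.55 [0.533  0.0037 0.0276] [-22.1  -4.5   7.7] [ 0.018  1.     0.002 -0.016]
17.6 [0.5331 0.0037 0.0277] [-20.6  -3.4   8.7] [ 0.018  1.     0.002 -0.016]
17.65 [0.5331 0.0038 0.0276] [-21.7  -3.5   8.6] [ 0.018  1.     0.002 -0.016]
17.7 [0.5331 0.0037 0.0276] [-22.2  -4.4   8.2] [ 0.018  1.     0.002 -0.016]
[[105 104 104 106 111 113 113 122 119 114 115 110 109 110 111 111]
 [ 73 100  97  91  91  91  76  80  84  81  89 103 104 106 109 105]
 [110 234 237 233 237 228 136  53  50  61  53 180 185 174 130  83]
 [130 246 243 241 249 224 156  55  53  54  54 237 237 234 233 154]
 [130 244 239 238 244 232 158  70  70  64  69 244 242 239 241 170]
 [ 96 210 239 239 245 157 132 107 108  71  71 247 243 239 240 179]
 [ 95 229 243 244 250 201  97 114 113 104 106 244 231 235 199 181]
 [106 236 253 252 254 224  97 109 107 113 114 241 226 236 155 182]
 [107 236 149 156 155 225  98 114 113 111 111 242 239 235 152 182]
 [108 245  59  59  64 229 107 109 114 112 112 241 238 235 230 179]
 [108 247  52  59  61 242 101 104 106 108 111 244 243 240 239 179]
 [112 162  82  90  84 215 110 114 106 107 110 250 243 240 240 181]
 [111  84 158 134 133 156 213 212 174 181 172 162 159 161 160 128]
 [115  67 165  91 115 238 245 246 244 243 240 230 233 233 234 217]
 [114  66 151  82  77 249 245 245 245 246 241 242 246 246 246 237]
 [116 102 123  87  73 251 250 245 245 244 240 241 241 245 245 236]
 [120 114  92  88  80 182 253 251 247 244 242 242 242 238 247 239]
 [112 113  87  92  78  96 152 219 254 247 245 243 242 176 240 237]]
```

The push is steady at about 22 N and nothing moves under it: the plate is flush and the spacer nipped. Handing in while holding.

```bash
python3 -c "
from rig import robot
print(robot.hand_in())"
```

```text
the job is handed in; nothing more can be done
None
```

I stood the spacer in the wide gap, centred on the shallow stop to within about 1 mm, pushed the plate home until it measured flush with the spacer and the deep stop, and handed in at 17.7 s while still pressing with about 22 N; the brush, tin and orange look-alikes were left alone, and no verdict came back.

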